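# Fit the filter cartridge and its hold-down collar on the bench compressor

## Task

Put the air filter together on the compressor: first slide the filter cartridge, knob upwards, down into the upright filter housing until it is fully home, lowering it all the way rather than letting it drop. Then fit the hold-down collar, neck upwards, over the cartridge's knob so that its flange sits flat in the recess at the top of the housing. Leave the spray can and the wrench where they are.

Things in the scene. Friction and masses are not known exactly. Their poses are not given: they have to be found in the camera images.
- compressor: fixed compressor on a steel base plate 12 mm thick (x -60 to 300, y -60 to 60 mm). Origin: on the bench, on the axis of its upright open-topped aluminium filter housing (tube 74 mm outer diameter, top flange 100 mm, rim 106 mm above the bench). Own +x runs along the plate to the crank case and motor (58 to 293 mm away, at most 95 mm high); z is up
- bore_floor (a point): centre of the floor of the housing's bore, 20 mm above the bench. The bore is 59 mm in diameter and 80 mm deep from this floor up to the seat
- seat (a point): centre of the recess floor (the seat) at the top of the housing, 100 mm above the bench; the recess is 84 mm in diameter and 6 mm deep (its rim is 106 mm above the bench), and the bore opens in its middle
- cartridge: loose filter cartridge standing upright on the bench: pleated paper body with black ends, 56 mm in diameter and 80 mm tall, with 5 mm of taper at the foot (48 mm across at the very bottom), carrying on top a black round knob 24 mm in diameter and 45 mm tall. Origin: centre of its underside; z points up through the knob. About 0.22 kg
- cartridge_knob (a point): centre of the top of the cartridge's knob, 125 mm above the cartridge's underside
- collar: loose dark steel hold-down collar lying flange down on the bench: round flange 80 mm in diameter and 8 mm thick, on it a round neck 44 mm in outer diameter and 40 mm tall (48 mm in all), with a 30 mm hole right through. Origin: centre of its underside; z points up through the neck. About 0.25 kg
- collar_top (a point): centre of the collar's top opening, 48 mm above its underside
- spray_can: bystander: spray can 60 mm in diameter and 165 mm tall, standing; origin at the centre of its underside
- wrench: bystander: open wrench 180 mm long lying on the bench along its own x axis; origin under its middle
Things that resemble listed ones, but are neither listed nor needed, are in the scene too. What is shaped like the cartridge but purple is not meant.

How it is judged:
By the outcome, as a careful person would: the job done as asked, in the order asked, and still so for the second after the job is handed in, with the robot touching nothing.
It also fails if it takes over 64 s, if anything falls off the work surface, if the arm or the gripper's body presses on something with over 40 N, if the wrist force passes 120 N, or if a joint passes its speed limit or range.

## Robot

A 7-joint arm with a two-finger parallel gripper is mounted at the origin on the work surface. World frame = base frame: x ahead of the robot, y to its left, z up, the work surface at z = 0. Lengths are in mm, angles in rad, forces in N, time in s.
With the tool pointing down it reaches from about 400 to 875 mm from the base axis. Payload 4.4 kg.
Tool frame: the origin (TCP) lies on the centre line of the jaws, within the pads' length; the fingertips stand 19 mm ahead of it and the grasp point (between the pads) is the TCP; z points along the fingers, y is the line along which they close (so a half turn about z gives the same grasp; the last joint's range is limited). The gripper opens to 85 mm and grips with 20 to 120 N. Pads are 22 mm wide; open, the fingers measure 114 mm over their backs; the gripper's body (76 mm by 85 mm) begins 54 mm behind the grasp point. The pads swing forward as they close: fully open they stand 13 mm farther back than shut.
Start: joints at [-0.066, 0.628, 0.038, 1.517, -0.027, 0.996, -0.02], TCP at [650.013, 0.026, 250.313] pointing down, gripper open.
Joint ranges: [-3.06, 3.06], [-0.37, 2.12], [-1.25, 1.32], [0.18, 2.47], [-1.1, 4.24], [0.23, 1.98], [-2.94, 2.94]. Speed limits (rad/s): [2.57, 2.57, 3.14, 3.14, 3.14, 3.14, 3.14].

## Interface

Orientations are given as [roll, pitch, yaw] about the fixed x, y, z axes, in that order (R = Rz(yaw) Ry(pitch) Rx(roll)).
In Python, from cell import ctrl, viewer, silhouettes gives the robot as it stands.
- The arm moves only by the shell command python3 -m creep 'ROWS'. ROWS is JSON, a list of rows, each an object with "jaw": the gripper command: -1 is shut, 1 is fully open, values between are in proportion; "xyz": the shift along the tool's x, y, z in mm, a list of three; "angular": the turn, a rotation vector about the tool's x, y, z in rad, a list of three. In form: [{"jaw": jaw, "xyz": [tx, ty, tz], "angular": [rx, ry, rz]}, ...]. A call has 1 to 12 rows; each row is the pose to reach, as a shift and turn from the pose commanded when the call began, along the tool's axes at that moment; what a row does not reach only later rows make up. A row lasts 1/8 s, in which the tool goes at most 62.5 mm and 10.7 degrees, less where a joint would pass 70% of its speed; a pose out of reach is approached as far as the arm can. A call with a gripper value outside its range is refused whole. The fingers move at their own pace and stop on an object; the grip force is fixed at half the most. Time passes only in rows, so rows that repeat a pose let the fingers close. It gives the time, the measured TCP pose, the force, the opening and the grip force at its end, in the units of the state.
- ctrl.read_state(): the state, without advancing time (a new reading comes with each control period).
- viewer.get_image(name): name is "scene" or "side" or "wrist"; returns (picture, depth): 400x640x3 uint8, red, green, blue; 400x640 float32, mm along the optical axis (not along the pixel's ray), 0 where there is no reading.
- viewer.camera_model(name): a dict with "fx", "fy", "cx", "cy" (pixels), "T" (4x4, takes a point from camera to world coordinates). Camera axes: x right, y down, z forward; pixel columns grow to the right and rows downward; lengths in mm; the calibration is good to about 2 mm. The wrist camera is an equidistant fisheye: a pixel r from the principal point sees the ray r / f radians off the axis. A picture is of the moment at which its call begins: read the wrist's pose just before it. camera_model takes no time and is no camera call; for the wrist camera it gives the pose at the moment of the call.
- ctrl.finish_job(): hands the job in; it is judged then, once.
Trained networks look in the newest picture that a camera, given by its name, has taken for a name from the list of things; names that differ only in an ending like _2 or _b are one class to them, and where a whole thing is asked for, a point or a joint stands for the part that bears it (a point fixed in the world has none). Each returns a list of dicts, best first, with "score" (0 to 1); they miss things now and then, are a little off and sometimes report something else, mostly with a low value. They report only what shows in the picture. A call takes as long as a camera call. They do not tell look-alikes from the thing itself.
- silhouettes(camera, target): "pixels" (400x640 bool, what is visible of it) and "xy" ([column, row] in pixels, amid what is visible of it).
The state is a dict: "clock": time; "qpos": joint angles; "qd": joint speeds; "tau": joint torques, N m; "eef_pos": TCP position; "tool_rot": TCP orientation; "force": force on the tool from outside, world axes, zero at the start; "torque": the same for the moment, N m; "width": finger opening in mm; "gripper_force": force on a finger pad.
Only numpy, scipy, OpenCV 4.12 (cv2) and the standard library are available. Lean on these libraries where they do the work, as an engineer would, in place of code of your own. Each camera call takes 0.05 s, during which the arm holds its last target. There are 200 camera calls.

## Working session

There is one attempt and no reset: what is moved stays moved. The work goes in short steps, Python scripts to look and compute and a shell command to move; the robot and the scene stay as the last step left them, time stands still between calls to the robot, and variables do not carry over. Pictures are saved under pics/ and viewed, at most 10 in all, crops included, and the job is handed in when it is done.

```bash
ls; mkdir -p pics; cat > h.py <<'E'
import numpy as np, cv2
from cell import ctrl, viewer, silhouettes
def cloud(name, img_depth=None):
    pic,d=img_depth if img_depth else viewer.get_image(name)
    m=viewer.camera_model(name); v,u=np.mgrid[0:400,0:640]
    x=(u-m['cx'])/m['fx']; y=(v-m['cy'])/m['fy']
    if name=='wrist':
        r=np.hypot(x,y)+1e-9; s=np.tan(np.minimum(r,1.5))/r; x=x*s;y=y*s
    P=np.stack([x*d,y*d,d],-1)@np.array(m['T'])[:3,:3].T+np.array(m['T'])[:3,3]
    P[d<=0]=np.nan
    return pic,d,P
E
python3 - <<'E'
from h import *
s=ctrl.read_state(); print({k:np.round(v,3).tolist() for k,v in s.items()})
ims=[]
for n in ['scene','side']:
    pic,d,P=cloud(n); np.savez('/tmp/%s.npz'%n,pic=pic,P=P)
    cv2.imwrite(f'pics/{n}0.png',pic[:,:,::-1])
    for t in ['cartridge','collar','compressor','spray_can','wrench']:
        for r in silhouettes(n,t)[:4]:
            q=P[r['pixels']]; q=q[~np.isnan(q[:,0])]
            print(n,t,round(r['score'],2),np.round(r['xy']),r['pixels'].sum(),np.round(np.nanpercentile(q,[2,50,98],axis=0)).tolist() if len(q) else None)
E
```

```text
pics
{'clock': 0.0, 'qpos': [-0.066, 0.629, 0.038, 1.518, -0.027, 0.996, -0.02], 'qd': [-0.001, -0.001, -0.0, 0.002, 0.001, -0.003, -0.001], 'tau': [-0.001, -56.341, 1.226, -19.345, 0.011, 0.011, -0.0], 'eef_pos': [649.398, 0.046, 249.375], 'tool_rot': [-3.14, 0.0, 1.571], 'force': [-1.247, -0.577, 0.014], 'torque': [-0.013, 0.015, 0.024], 'gripper_force': 0.0, 'width': 85.298}
scene cartridge 0.5 [309. 109.] 190 [[361.0, 221.0, 73.0], [386.0, 240.0, 96.0], [395.0, 268.0, 126.0]]
scene collar 0.88 [193. 294.] 1077 [[474.0, -335.0, 1.0], [509.0, -301.0, 10.0], [536.0, -263.0, 50.0]]
scene compressor 0.73 [355. 235.] 8392 [[528.0, -42.0, 5.0], [700.0, 18.0, 60.0], [858.0, 77.0, 106.0]]
scene spray_can 0.6 [273. 331.] 1643 [[689.0, -291.0, 24.0], [724.0, -268.0, 164.0], [741.0, -239.0, 167.0]]
scene wrench 0.89 [430. 177.] 434 [[645.0, 274.0, -0.0], [728.0, 318.0, 8.0], [799.0, 376.0, 11.0]]
scene wrench 0.22 [195. 297.] 1007 [[476.0, -335.0, 4.0], [508.0, -302.0, 10.0], [534.0, -266.0, 50.0]]
side cartridge 0.89 [229. 161.] 699 [[356.0, 220.0, 5.0], [380.0, 232.0, 64.0], [409.0, 264.0, 126.0]]
side cartridge 0.81 [263. 156.] 635 [[459.0, 216.0, 9.0], [481.0, 229.0, 65.0], [509.0, 260.0, 125.0]]
side collar 0.86 [348. 300.] 965 [[462.0, -336.0, 6.0], [492.0, -310.0, 12.0], [530.0, -272.0, 50.0]]
side compressor 0.94 [351. 186.] 5640 [[515.0, -43.0, 6.0], [661.0, 13.0, 54.0], [852.0, 65.0, 106.0]]
side spray_can 0.72 [428. 238.] 1878 [[680.0, -291.0, 5.0], [695.0, -279.0, 109.0], [731.0, -240.0, 167.0]]
side spray_can 0.5 [266. 156.] 674 [[459.0, 216.0, 3.0], [481.0, 229.0, 63.0], [511.0, 261.0, 125.0]]
side spray_can 0.39 [345. 301.] 1055 [[462.0, -336.0, 1.0], [492.0, -310.0, 11.0], [535.0, -270.0, 50.0]]
side wrench 0.6 [324. 140.] 283 [[642.0, 275.0, 0.0], [714.0, 329.0, 7.0], [796.0, 378.0, 12.0]]
```

View pics/scene0.png

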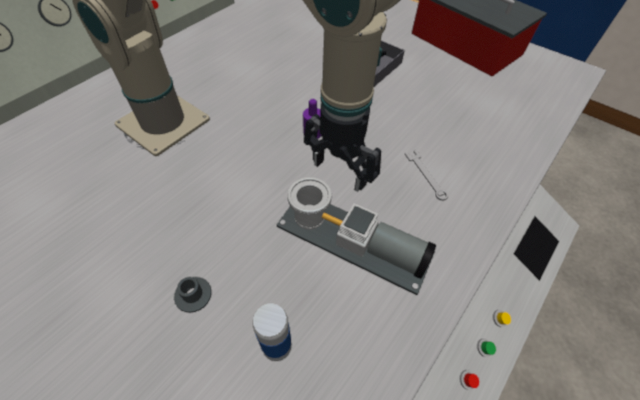

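View pics/side0.png

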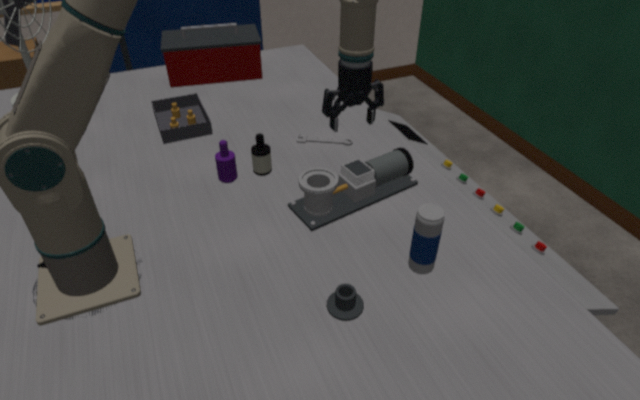

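The scene picture shows the housing at (310,195), the collar at (192,293), the can at (272,330) and a purple look-alike at (312,115). The side picture shows two cartridge shapes: purple at (226,163), which is the decoy, and a pale body with black ends and knob at (261,156), which is the one I want. I'll crop that one and fit positions.

```bash
cat >> h.py <<'E'
def circ(p):
    x,y=p[:,0],p[:,1]
    for _ in range(4):
        a=np.linalg.lstsq(np.c_[x,y,np.ones(len(x))],x*x+y*y,rcond=None)[0]
        c=a[:2]/2; R=np.sqrt(a[2]+c@c); e=abs(np.hypot(x-c[0],y-c[1])-R); k=e<max(2*np.median(e),.5); x,y=x[k],y[k]
    return np.round(c,1),round(R,1),len(x)
def near(P,c,r,z0,z1):
    p=P.reshape(-1,3); p=p[~np.isnan(p[:,0])]
    return p[(np.hypot(p[:,0]-c[0],p[:,1]-c[1])<r)&(p[:,2]>z0)&(p[:,2]<z1)]
E
python3 - <<'E'
from h import *
for n in ['scene','side']:
    P=np.load(f'/tmp/{n}.npz')['P']
    for nm,c,r,z0,z1 in [('cart body',(484,238),45,12,76),('knob',(484,238),40,90,121),('knobtop',(484,238),30,123,130),('purple',(380,240),40,12,76),('rim',(565,45),62,103,110),('collar neck',(503,-303),30,15,44),('collar flange',(503,-303),48,5,12),('collar top',(503,-303),30,46,52),('can',(710,-265),45,10,150),('orange/plate',(565,45),75,8,14)]:
        q=near(P,c,r,z0,z1)
        if len(q)>8: print(n,nm,len(q),q.mean(0).round(1),circ(q))
    q=near(P,(700,10),220,13,95); q=q[np.hypot(q[:,0]-565,q[:,1]-45)>60]
    w,v=np.linalg.eigh(np.cov(q[:,:2].T)); print('compressor dir',np.degrees(np.arctan2(*v[::-1,1])),q.mean(0))
pic=np.load('/tmp/side.npz')['pic'][115:195,195:305]
cv2.imwrite('pics/crop.png',cv2.resize(pic[:,:,::-1],None,fx=5,fy=5,interpolation=cv2.INTER_CUBIC))
E
```

```text
scene purple 50 [384.7 230.1  44.5] (array([383.3, 248.5]), np.float64(27.6), 30)
scene rim 214 [566.   36.2 106.2] (array([568.5,  12.8]), np.float64(45.1), 197)
scene collar neck 237 [ 502.5 -299.8   29.9] (array([ 501.8, -299.9]), np.float64(18.4), 144)
scene collar flange 583 [ 508.9 -301.7    8.4] (array([ 499., -299.]), np.float64(34.1), 419)
scene collar top 175 [ 499.  -299.2   48.3] (array([ 499.2, -298.9]), np.float64(18.8), 144)
scene can 666 [ 731.1 -274.8   88.5] (array([ 710.6, -261.6]), np.float64(30.1), 531)
scene orange/plate 488 [595.9  23.2  12.3] (array([568.4,  30.2]), np.float64(57.2), 257)
compressor dir -167.10302169752697 [736.16814148  22.41256839  61.93363411]
side cart body 358 [480.8 225.5  43.5] (array([486.2, 245.5]), np.float64(26.9), 210)
side knob 83 [483.9 237.1 105.7] (array([485.4, 243.4]), np.float64(10.5), 49)
side knobtop 30 [485.2 242.2 125.3] (array([485.8, 242.2]), np.float64(9.0), 17)
side purple 367 [379.7 229.   44. ] (array([383.3, 249.7]), np.float64(27.3), 210)
side rim 160 [565.3  37.3 106.1] (array([566.4,  13.6]), np.float64(45.2), 121)
side collar neck 296 [ 494.8 -303.3   30.6] (array([ 496.3, -301.3]), np.float64(18.7), 179)
side collar flange 505 [ 492.2 -309.3    8.6] (array([ 497.2, -299.1]), np.float64(34.0), 371)
side collar top 156 [ 496.8 -299.1   48.8] (array([ 497. , -298.9]), np.float64(18.7), 128)
side can 1278 [ 695.4 -278.3   83.7] (array([ 710.3, -260.2]), np.float64(29.8), 708)
side orange/plate 348 [557.2  15.   12.1] (array([568.7,  28.8]), np.float64(55.2), 211)
compressor dir -169.04625459029808 [700.94474835  14.97966134  55.32632281]
```

View pics/crop.png

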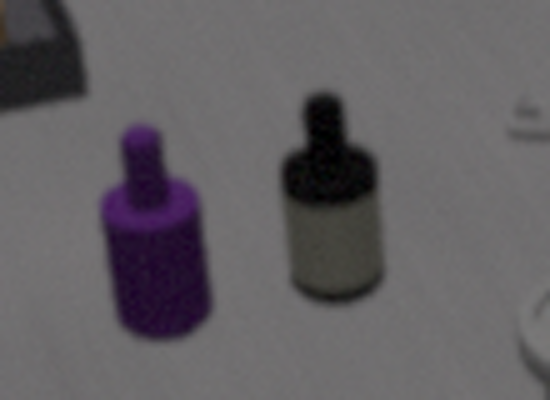

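The crop shows the pale cartridge with black ends on the right (crop 335,200), clearly distinct from the purple one (155,240). I'm going above it now, at about (485.5, 244).

```bash
python3 -m creep '[{"jaw":0.3,"xyz":[25,-17,0],"angular":[0,0,0]},{"jaw":0.3,"xyz":[65,-44,5],"angular":[0,0,0]},{"jaw":0.3,"xyz":[110,-74,20],"angular":[0,0,0]},{"jaw":0.3,"xyz":[155,-104,35],"angular":[0,0,0]},{"jaw":0.3,"xyz":[195,-131,50],"angular":[0,0,0]},{"jaw":0.3,"xyz":[228,-153,62],"angular":[0,0,0]},{"jaw":0.3,"xyz":[244,-164,70],"angular":[0,0,0]},{"jaw":0.3,"xyz":[244,-164,70],"angular":[0,0,0]},{"jaw":0.3,"xyz":[244,-164,70],"angular":[0,0,0]}]'
python3 - <<'E'
from h import *
s=ctrl.read_state(); print(s['eef_pos'],s['tool_rot'],s['width'])
pic,d,P=cloud('wrist'); cv2.imwrite('pics/w1.png',pic[:,:,::-1])
for nm,c,r,z0,z1 in [('body',(485,244),45,10,75),('bodytop',(485,244),40,76,84),('knob',(485,244),20,90,121),('knobtop',(485,244),20,121,130),('rim',(567,13),60,103,110)]:
    q=near(P,c,r,z0,z1)
    if len(q)>8: print(nm,len(q),q.mean(0).round(1),circ(q))
for n in ['scene','side']:
    pic,d,P=cloud(n)
    for nm,c,r,z0,z1 in [('rim',(567,13),60,103,110),('seat',(567,13),45,97,102.5),('tubeout',(567,13),45,16,90),('bodytop',(485,244),40,76,84),('knobtop',(485,244),20,121,130),('knob',(485,244),20,90,121)]:
        q=near(P,c,r,z0,z1)
        if len(q)>8: print(n,nm,len(q),q.mean(0).round(1),circ(q),(q[:,:2].min(0)+q[:,:2].max(0))/2,np.ptp(q[:,:2],axis=0))
E
```

```text
clock: 1.72
eef_pos: [487.6, 242.3, 180.8]
tool_rot: [3.14, 0.001, 1.568]
force: [-0.6, -0.2, 0.1]
width: 55.5
gripper_force: 0.0
[487.63430977 242.32296864 180.75416999] [3.13989419e+00 7.35592876e-04 1.56826810e+00] 55.49555508731522
body 586 [486.4 268.5  40.3] (array([486.2, 245.5]), np.float64(27.0), 448)
bodytop 2634 [486.2 251.8  79. ] (array([486.2, 245.2]), np.float64(23.6), 1888)
knob 532 [486.2 253.  109.6] (array([486.2, 245.2]), np.float64(11.5), 447)
knobtop 885 [486.2 246.1 123.5] (array([486.2, 245.9]), np.float64(8.5), 514)
scene rim 408 [569.7  10.  106. ] (array([568.7,  11.2]), np.float64(46.1), 333) [568.38380569  12.19165226] [97.64361529 99.06972373]
scene seat 409 [564.1  16.9 100.4] (array([566.4,  14.7]), np.float64(36.7), 298) [565.86109222  15.08009508] [83.03845415 81.89277542]
scene tubeout 707 [569.3  11.5  51.6] (array([570.4,  10. ]), np.float64(33.1), 480) [574.22102777   9.60419756] [75.08201116 68.59229261]
scene bodytop 189 [489.7 237.5  80.4] (array([486.6, 242.6]), np.float64(24.1), 121) [486.17035722 244.63277246] [56.59937011 57.64751327]
scen
[... 379 characters left out ...]
25279996 101.03981261]
side seat 212 [572.   24.1 100.5] (array([568.4,  16.5]), np.float64(35.0), 148) [568.86293743  18.30335735] [82.7743353  77.28911447]
side tubeout 719 [561.7   0.8  54.2] (array([565.9,  10.9]), np.float64(33.6), 460) [567.17874397  11.59142062] [84.25911434 73.46368349]
side bodytop 141 [483.7 237.1  80.6] (array([485.5, 243.5]), np.float64(24.8), 78) [485.5645348  243.37151729] [55.68586056 55.42190972]
side knobtop 37 [485.1 241.9 124.6] (array([484.9, 243.7]), np.float64(9.5), 21) [485.91176017 242.75470581] [23.8290563  22.22668173]
side knob 80 [483.6 236.8 105.2] (array([485.5, 242.4]), np.float64(10.4), 41) [485.41594146 239.30169134] [23.51405648 19.28343011]
```

View pics/w1.png

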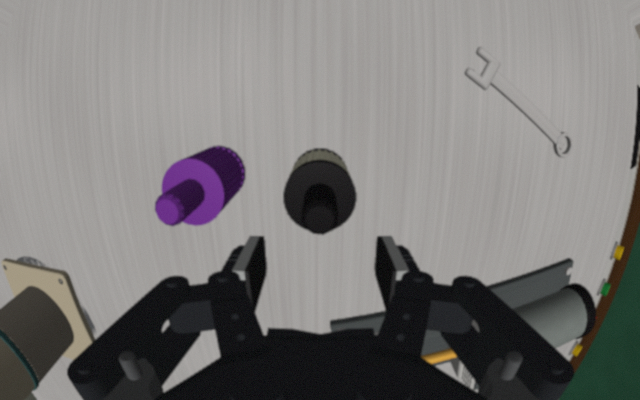

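The wrist view shows the knob at (320,215), centred between the pads, with the purple decoy off to the left at (185,195). I'll descend and grip the knob.

```bash
python3 -m creep '[{"jaw":0.3,"xyz":[0.5,0,15],"angular":[0,0,0]},{"jaw":0.3,"xyz":[0.5,0,40],"angular":[0,0,0]},{"jaw":0.3,"xyz":[0.5,0,60],"angular":[0,0,0]},{"jaw":0.3,"xyz":[0.5,0,70],"angular":[0,0,0]},{"jaw":0.3,"xyz":[0.5,0,71],"angular":[0,0,0]},{"jaw":-1,"xyz":[0.5,0,71],"angular":[0,0,0]},{"jaw":-1,"xyz":[0.5,0,71],"angular":[0,0,0]},{"jaw":-1,"xyz":[0.5,0,71],"angular":[0,0,0]},{"jaw":-1,"xyz":[0.5,0,71],"angular":[0,0,0]},{"jaw":-1,"xyz":[0.5,0,71],"angular":[0,0,0]},{"jaw":-1,"xyz":[0.5,0,71],"angular":[0,0,0]}]'
```

```text
clock: 3.25
eef_pos: [486.8, 244.8, 110.1]
tool_rot: [3.14, -0.001, 1.571]
force: [0.2, 0.1, 5.5]
width: 22.4
gripper_force: 59.3
```

```bash
python3 -m creep '[{"jaw":-1,"xyz":[0,0,-15],"angular":[0,0,0]},{"jaw":-1,"xyz":[0,0,-45],"angular":[0,0,0]},{"jaw":-1,"xyz":[-5,2,-80],"angular":[0,0,0]},{"jaw":-1,"xyz":[-25,9,-112],"angular":[0,0,0]},{"jaw":-1,"xyz":[-60,21,-128],"angular":[0,0,0]},{"jaw":-1,"xyz":[-100,35,-130],"angular":[0,0,0]},{"jaw":-1,"xyz":[-140,49,-130],"angular":[0,0,0]},{"jaw":-1,"xyz":[-180,63,-130],"angular":[0,0,0]},{"jaw":-1,"xyz":[-212,74,-130],"angular":[0,0,0]},{"jaw":-1,"xyz":[-228,80,-130],"angular":[0,0,0]},{"jaw":-1,"xyz":[-231.5,81,-130],"angular":[0,0,0]},{"jaw":-1,"xyz":[-231.5,81,-130],"angular":[0,0,0]}]'
python3 - <<'E'
from h import *
for n in ['wrist','scene','side']:
    pic,d,P=cloud(n); cv2.imwrite(f'pics/b_{n}.png',pic[:,:,::-1])
    print('eef',ctrl.read_state()['eef_pos'].round(1) if hasattr(ctrl.read_state()['eef_pos'],'round') else ctrl.read_state()['eef_pos'])
    for nm,c,r,z0,z1 in [('rim',(567,13),60,103.5,108.5),('seat',(567,13),45,98,102.5),('tubeout',(567,13),42,18,85),('plate',(567,13),70,9,14),('held',(567,13),40,140,200),('heldtop',(567,13),40,205,216),('knob',(567,13),25,218,235),('heldbot',(567,13),40,126,134)]:
        q=near(P,c,r,z0,z1)
        if len(q)>8: print(n,nm,len(q),q.mean(0).round(1),circ(q),((q[:,:2].min(0)+q[:,:2].max(0))/2).round(1),np.ptp(q[:,:2],axis=0).round(1),q[:,2].min().round(1))
E
```

```text
clock: 4.75
eef_pos: [566.5, 14.6, 239.3]
tool_rot: [-3.141, -0.001, 1.572]
force: [-0.2, -0.2, -3.2]
width: 22.4
gripper_force: 59.2
eef [566.5  15.  239.3]
wrist rim 1850 [568.2  35.3 104.8] (array([567.4,  15.2]), np.float64(45.7), 1608) [567.3  25.6] [99.2 77. ] 103.5
wrist seat 1824 [568.7  33.1  99.1] (array([567.2,  13.5]), np.float64(38.1), 1451) [567.3  25.8] [83.4 60.7] 98.0
wrist tubeout 451 [572.4  21.4  24.8] (array([568.2,  -2.7]), np.float64(31.7), 303) [567.5  19.7] [59.3 21.9] 18.0
wrist plate 2227 [570.6  55.3  11. ] (array([570. ,  10.6]), np.float64(61.7), 1485) [569.8  40.5] [134.1  76.4] 9.0
wrist held 1385 [565.5  38.7 170.8] (array([565.4,  15.2]), np.float64(27.2), 1381) [565.2  34.8] [50.4 17.7] 140.0
wrist heldtop 3450 [565.3  29.8 208.3] (array([565.4,  20.1]), np.float64(20.6), 2125) [565.2  28.7] [55.5 30. ] 205.0
wrist knob 1143 [566.4  25.  227.9] (array([566. ,  21.3]), np.float64(11.0), 1004) [566.9  23.1] [46.   9.1] 218.0
eef [566.6  15.  239.3]
scene rim 298 [577.9   1.4 106. ] (array([568.4,  11.8]), np.float64(46.2), 260) [568.2  12.5] [98.8 98.
[... 811 characters left out ...]
8] [98.6 95.8] 103.5
side seat 155 [567.5  15.6 100.7] (array([568.7,  17. ]), np.float64(35.8), 100) [569.5  11. ] [81.5 84.5] 98.1
side tubeout 656 [560.8  -1.2  53.2] (array([565.8,  11.3]), np.float64(33.8), 390) [565.7  10.7] [71.8 74.4] 18.1
side plate 529 [562.2  -3.9  12.2] (array([569.6,  14.1]), np.float64(58.1), 351) [569.1   8.6] [133.2 122.7] 9.0
side held 467 [557.2  -3.2 169.8] (array([565.7,  16.2]), np.float64(27.3), 286) [562.3   4.6] [51.  40.1] 140.1
side heldtop 202 [561.5   5.8 209.9] (array([563.3,  11.2]), np.float64(23.1), 93) [565.5  12. ] [57.1 56.9] 205.0
side knob 94 [563.8   7.1 227.7] (array([562.3,  17.3]), np.float64(14.6), 57) [566.    9.6] [46.3 18.6] 218.1
```

View pics/b_wrist.png

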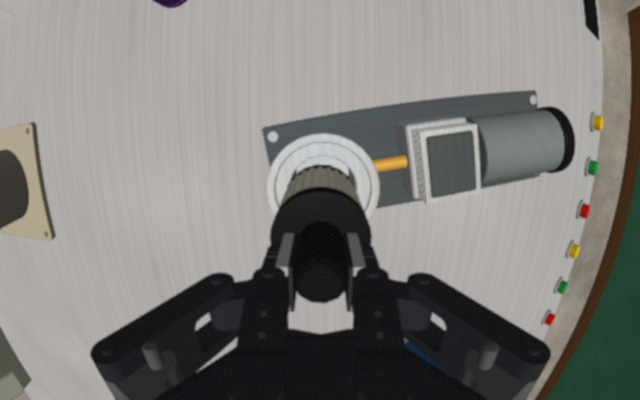

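The wrist view shows the held cartridge (320,215) just above the housing rim (325,180). The measurements agree on a shift of about +1.8 mm in x and -0.5 mm in y. I'll apply that and lower it to the entry.

```bash
python3 -m creep '[{"jaw":-1,"xyz":[-0.5,1.8,5],"angular":[0,0,0]},{"jaw":-1,"xyz":[-0.5,1.8,15],"angular":[0,0,0]},{"jaw":-1,"xyz":[-0.5,1.8,22],"angular":[0,0,0]},{"jaw":-1,"xyz":[-0.5,1.8,26],"angular":[0,0,0]},{"jaw":-1,"xyz":[-0.5,1.8,30],"angular":[0,0,0]},{"jaw":-1,"xyz":[-0.5,1.8,33],"angular":[0,0,0]},{"jaw":-1,"xyz":[-0.5,1.8,36],"angular":[0,0,0]},{"jaw":-1,"xyz":[-0.5,1.8,39],"angular":[0,0,0]},{"jaw":-1,"xyz":[-0.5,1.8,41],"angular":[0,0,0]},{"jaw":-1,"xyz":[-0.5,1.8,41],"angular":[0,0,0]}]'
```

```text
clock: 6.15
eef_pos: [568.8, 12.5, 198.2]
tool_rot: [-3.141, -0.0, 1.571]
force: [0.3, 1.0, -1.4]
width: 22.4
gripper_force: 59.2
```

```bash
python3 -m creep '[{"jaw":-1,"xyz":[0,0,5],"angular":[0,0,0]},{"jaw":-1,"xyz":[0,0,11],"angular":[0,0,0]},{"jaw":-1,"xyz":[0,0,17],"angular":[0,0,0]},{"jaw":-1,"xyz":[0,0,23],"angular":[0,0,0]},{"jaw":-1,"xyz":[0,0,29],"angular":[0,0,0]},{"jaw":-1,"xyz":[0,0,35],"angular":[0,0,0]},{"jaw":-1,"xyz":[0,0,41],"angular":[0,0,0]},{"jaw":-1,"xyz":[0,0,47],"angular":[0,0,0]},{"jaw":-1,"xyz":[0,0,53],"angular":[0,0,0]},{"jaw":-1,"xyz":[0,0,58],"angular":[0,0,0]},{"jaw":-1,"xyz":[0,0,62],"angular":[0,0,0]},{"jaw":-1,"xyz":[0,0,62],"angular":[0,0,0]}]'
```

```text
clock: 7.65
eef_pos: [568.6, 12.5, 136.0]
tool_rot: [-3.141, -0.0, 1.571]
force: [-0.4, 0.2, -1.9]
width: 22.4
gripper_force: 59.2
```

```bash
python3 -m creep '[{"jaw":-1,"xyz":[0,0,2],"angular":[0,0,0]},{"jaw":-1,"xyz":[0,0,4],"angular":[0,0,0]},{"jaw":-1,"xyz":[0,0,5],"angular":[0,0,0]},{"jaw":-1,"xyz":[0,0,6],"angular":[0,0,0]},{"jaw":-1,"xyz":[0,0,6],"angular":[0,0,0]}]'
```

```text
clock: 8.28
eef_pos: [568.8, 12.5, 130.3]
tool_rot: [3.142, -0.0, 1.571]
force: [-0.0, -0.9, -1.0]
width: 22.3
gripper_force: 59.2
```

```bash
python3 -m creep '[{"jaw":-1,"xyz":[0,0,1],"angular":[0,0,0]},{"jaw":-1,"xyz":[0,0,1.5],"angular":[0,0,0]},{"jaw":-1,"xyz":[0,0,2],"angular":[0,0,0]},{"jaw":-1,"xyz":[0,0,2],"angular":[0,0,0]}]'
```

```text
clock: 8.78
eef_pos: [569.1, 12.5, 130.1]
tool_rot: [3.14, -0.0, 1.571]
force: [-3.9, 0.2, 12.3]
width: 22.4
gripper_force: 60.8
```

There is 12 N of contact, and z is exactly 20 mm above the bench grasp height, so the cartridge is home. I'll release, rise, look, and head for the collar.

```bash
python3 -m creep '[{"jaw":-1,"xyz":[0,0,-1],"angular":[0,0,0]},{"jaw":0.2,"xyz":[0,0,-1],"angular":[0,0,0]},{"jaw":0.2,"xyz":[0,0,-1],"angular":[0,0,0]},{"jaw":0.2,"xyz":[0,0,-1],"angular":[0,0,0]},{"jaw":0.2,"xyz":[0,0,-1],"angular":[0,0,0]},{"jaw":0.2,"xyz":[0,0,-15],"angular":[0,0,0]},{"jaw":0.2,"xyz":[0,0,-35],"angular":[0,0,0]},{"jaw":0.5,"xyz":[-5,0,-65],"angular":[0,0,0]},{"jaw":0.5,"xyz":[-30,-7,-85],"angular":[0,0,0]},{"jaw":0.5,"xyz":[-70,-16,-85],"angular":[0,0,0]},{"jaw":0.5,"xyz":[-70,-16,-85],"angular":[0,0,0]}]'
python3 - <<'E'
from h import *
print(ctrl.read_state()['eef_pos'])
for n in ['wrist','scene','side']:
    pic,d,P=cloud(n); cv2.imwrite(f'pics/c_{n}.png',pic[:,:,::-1])
    for nm,c,r,z0,z1 in [('rim',(567,13),55,103.5,108.5),('bodytop',(567,13),29,97,102.5),('knob',(567,13),25,110,141),('knobtop',(567,13),25,141,150),('coltop',(498,-299),30,45,52),('colneck',(498,-299),30,15,43),('colfl',(498,-299),48,5,12)]:
        q=near(P,c,r,z0,z1)
        if len(q)>8: print(n,nm,len(q),q.mean(0).round(1),circ(q),((q[:,:2].min(0)+q[:,:2].max(0))/2).round(1),np.ptp(q[:,:2],axis=0).round(1))
E
```

```text
clock: 10.15
eef_pos: [552.2, -61.8, 214.7]
tool_rot: [3.141, 0.003, 1.565]
force: [-0.1, -0.2, 0.9]
width: 63.9
gripper_force: 0.0
[552.1889589  -61.84068785 214.72076327]
wrist rim 3506 [567.   17.2 104.7] (array([567.6,  16.8]), np.float64(45.8), 3101) [567.5  17. ] [98.3 98. ]
wrist bodytop 3166 [566.2  12.4  98.7] (array([568.3,  13.9]), np.float64(23.7), 2135) [567.  13.] [57.5 57.5]
wrist knob 147 [566.   15.6 138.9] (array([568.5,  15.9]), np.float64(11.3), 104) [568.3  16. ] [22.8 23.7]
wrist knobtop 932 [568.4  15.8 143.3] (array([568.5,  15.8]), np.float64(8.6), 612) [568.5  15.9] [22.  22.2]
wrist colfl 581 [ 496.4 -271.1    6.3] (array([ 498.4, -286.9]), np.float64(29.0), 361) [ 498.2 -275.1] [74.5 40.7]
scene rim 311 [581.9   8.1 106. ] (array([569. ,  11.7]), np.float64(45.7), 254) [572.5  12.1] [90.4 98.5]
scene bodytop 248 [570.7   8.1 100.4] (array([567.2,  12.8]), np.float64(23.6), 183) [567.   12.8] [57.2 57.3]
scene knob 90 [574.6   5.8 125.8] (array([568.3,  12.2]), np.float64(11.8), 55) [572.3   9.5] [16.8 20.3]
scene knobtop 71 [570.    9.7 144.6] (array([569.
[... 488 characters left out ...]
) [565.8  12.2] [ 99.  102.7]
side bodytop 148 [565.8   7.5 100.5] (array([567.3,  12.9]), np.float64(23.6), 110) [567.7  12.7] [55.2 56.6]
side knob 101 [564.8   5.6 125.3] (array([568. ,  13.1]), np.float64(11.3), 52) [567.2   9.6] [22.3 21.5]
side knobtop 48 [566.5  10.3 144.6] (array([567.1,  11.1]), np.float64(8.5), 20) [567.8  13.2] [23.  21.7]
side coltop 171 [ 497.  -298.4   48.3] (array([ 497.1, -299.2]), np.float64(18.6), 124) [ 497.4 -297.8] [43.4 45.2]
side colneck 282 [ 494.8 -302.9   29.7] (array([ 496.2, -300.8]), np.float64(18.7), 179) [ 495.4 -300.2] [39.5 41.2]
side colfl 502 [ 492.2 -308.9    8.8] (array([ 497.2, -299.1]), np.float64(33.8), 365) [ 497.  -297.8] [79.5 80. ]
```

View pics/c_wrist.png

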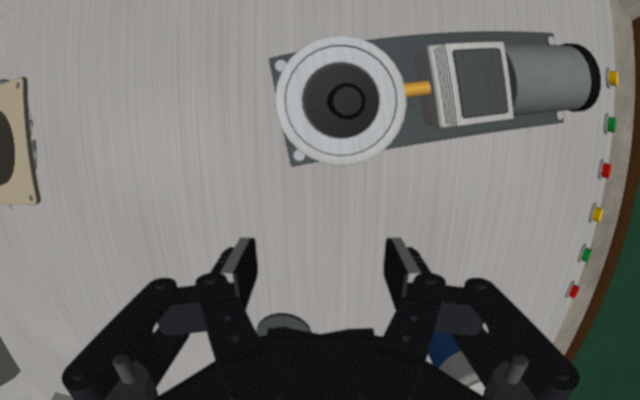

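The wrist view shows the cartridge seated in the housing, with the knob at (346,100) and the body top level with the seat. The collar is at about (498,-299), so I'll move above it.

```bash
python3 -m creep '[{"jaw":0.5,"xyz":[-20,-5,0],"angular":[0,0,0]},{"jaw":0.5,"xyz":[-60,-14,10],"angular":[0,0,0]},{"jaw":0.5,"xyz":[-105,-24,30],"angular":[0,0,0]},{"jaw":0.5,"xyz":[-150,-34,50],"angular":[0,0,0]},{"jaw":0.5,"xyz":[-195,-44,70],"angular":[0,0,0]},{"jaw":0.5,"xyz":[-228,-52,88],"angular":[0,0,0]},{"jaw":0.5,"xyz":[-241.5,-55,100],"angular":[0,0,0]},{"jaw":0.5,"xyz":[-241.5,-55,104],"angular":[0,0,0]},{"jaw":0.5,"xyz":[-241.5,-55,104],"angular":[0,0,0]},{"jaw":0.5,"xyz":[-241.5,-55,104],"angular":[0,0,0]}]'
python3 - <<'E'
from h import *
pic,d,P=cloud('wrist'); cv2.imwrite('pics/d_wrist.png',pic[:,:,::-1])
print(ctrl.read_state()['eef_pos'])
for nm,c,r,z0,z1 in [('coltop',(498,-299),30,45,52),('colneck',(498,-299),30,13,43),('colfl',(498,-299),48,5,12)]:
        q=near(P,c,r,z0,z1)
        if len(q)>8: print(nm,len(q),q.mean(0).round(1),circ(q),((q[:,:2].min(0)+q[:,:2].max(0))/2).round(1),np.ptp(q[:,:2],axis=0).round(1))
E
```

```text
clock: 11.55
eef_pos: [499.0, -297.3, 109.9]
tool_rot: [3.14, -0.0, 1.573]
force: [0.0, 0.5, 0.9]
width: 63.9
gripper_force: 0.0
[ 498.84763401 -297.62825287  109.97759008]
coltop 1721 [ 497.3 -296.9   46.7] (array([ 497.4, -297.3]), np.float64(18.6), 1490) [ 497.3 -298.1] [42.3 43.2]
colneck 1324 [ 497.7 -296.7   29. ] (array([ 497.7, -294.4]), np.float64(18.2), 703) [ 498.  -294.9] [40.6 38.3]
colfl 4110 [ 497.5 -286.1    7. ] (array([ 497.5, -298.3]), np.float64(34.2), 2971) [ 497.4 -295.5] [78.4 74.2]
```

View pics/d_wrist.png

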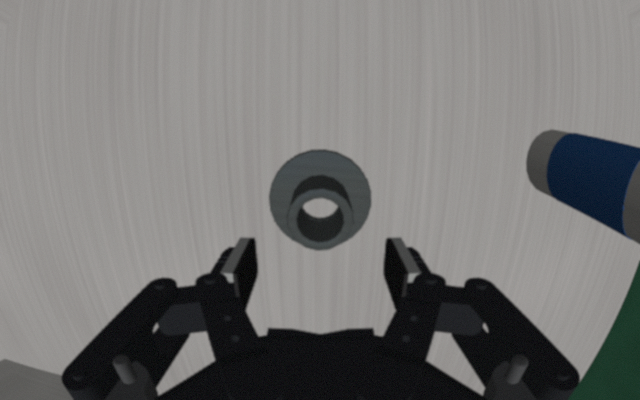

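The wrist view shows the collar with its neck at (320,215), centred between the pads. I'll descend and grip the neck.

```bash
python3 -m creep '[{"jaw":0.5,"xyz":[0.5,0,15],"angular":[0,0,0]},{"jaw":0.5,"xyz":[0.5,0,40],"angular":[0,0,0]},{"jaw":0.5,"xyz":[0.5,0,62],"angular":[0,0,0]},{"jaw":0.5,"xyz":[0.5,0,74],"angular":[0,0,0]},{"jaw":0.5,"xyz":[0.5,0,76],"angular":[0,0,0]},{"jaw":-1,"xyz":[0.5,0,76],"angular":[0,0,0]},{"jaw":-1,"xyz":[0.5,0,76],"angular":[0,0,0]},{"jaw":-1,"xyz":[0.5,0,76],"angular":[0,0,0]},{"jaw":-1,"xyz":[0.5,0,76],"angular":[0,0,0]},{"jaw":-1,"xyz":[0.5,0,76],"angular":[0,0,0]}]'
```

```text
clock: 12.85
eef_pos: [498.3, -298.8, 34.1]
tool_rot: [3.14, 0.001, 1.571]
force: [-0.5, 0.3, 5.5]
width: 42.9
gripper_force: 61.7
```

```bash
python3 -m creep '[{"jaw":-1,"xyz":[0,0,-15],"angular":[0,0,0]},{"jaw":-1,"xyz":[5,1,-50],"angular":[0,0,0]},{"jaw":-1,"xyz":[25,6,-90],"angular":[0,0,0]},{"jaw":-1,"xyz":[60,14,-128],"angular":[0,0,0]},{"jaw":-1,"xyz":[100,23,-158],"angular":[0,0,0]},{"jaw":-1,"xyz":[145,33,-172],"angular":[0,0,0]},{"jaw":-1,"xyz":[190,43,-175],"angular":[0,0,0]},{"jaw":-1,"xyz":[235,53,-175],"angular":[0,0,0]},{"jaw":-1,"xyz":[275,62,-175],"angular":[0,0,0]},{"jaw":-1,"xyz":[300,68,-175],"angular":[0,0,0]},{"jaw":-1,"xyz":[311.5,70.5,-175],"angular":[0,0,0]},{"jaw":-1,"xyz":[311.5,70.5,-175],"angular":[0,0,0]}]'
python3 -m creep '[{"jaw":-1,"xyz":[0,0,0],"angular":[0,0,0]},{"jaw":-1,"xyz":[0,0,0],"angular":[0,0,0]}]'
python3 - <<'E'
from h import *
for n in ['wrist','scene','side']:
    pic,d,P=cloud(n); cv2.imwrite(f'pics/e_{n}.png',pic[:,:,::-1])
    for nm,c,r,z0,z1 in [('rim',(567,13),55,103.5,108.5),('knob',(567,13),20,110,141),('knobtop',(567,13),20,141,150),('flange',(567,13),48,174,190),('neck',(567,13),26,192,215)]:
        q=near(P,c,r,z0,z1)
        if len(q)>8: print(n,nm,len(q),q.mean(0).round(1),circ(q),((q[:,:2].min(0)+q[:,:2].max(0))/2).round(1),np.ptp(q[:,:2],axis=0).round(1))
E
```

```text
clock: 14.35
eef_pos: [568.0, 13.2, 208.4]
tool_rot: [-3.141, 0.0, 1.572]
force: [-0.1, -0.5, -2.9]
width: 42.7
gripper_force: 61.6
clock: 14.6
eef_pos: [568.1, 11.4, 208.4]
tool_rot: [-3.141, 0.001, 1.569]
force: [-0.0, 0.9, -3.4]
width: 42.9
gripper_force: 61.6
wrist rim 1873 [567.9  42.6 104.8] (array([567.3,  14. ]), np.float64(46.7), 1529) [567.6  14.4] [99.4 98.2]
wrist flange 7113 [566.9  31.3 181.4] (array([566.9,  24.4]), np.float64(25.9), 3259) [566.8  24.7] [79.5 56.1]
wrist neck 3668 [567.   15.8 204.6] (array([566.9,  16.2]), np.float64(18.3), 1858) [567.1  15.7] [48.  38.6]
scene rim 305 [ 5.784e+02 -3.000e-01  1.061e+02] (array([569.4,  11.1]), np.float64(45.3), 240) [568.4  12.2] [98.6 99. ]
scene knob 80 [574.6   5.3 123.4] (array([568.3,  12. ]), np.float64(11.8), 42) [572.    9.2] [16.9 20. ]
scene flange 474 [576.1  -5.6 182.4] (array([569.8,   8.3]), np.float64(33.6), 287) [567.8   5.8] [78.7 70.8]
scene neck 197 [566.8   3.9 203.6] (array([568.5,   7.9]), np.float64(18.5), 129) [566.7   7.6] [45.  37.8]
side rim 249 [562.9   8.4 106.1] (array([566.5,  12.6]), np.float64(45.9), 201) [567.2  13.3] [99. 99.]
side knob 98 [565.    5.8 126.2] (array([567.8,  12.5]), np.float64(11.1), 40) [566.8   8.5] [22.5 19.7]
side knobtop 40 [566.2   9.4 144.5] (array([567.2,   8.9]), np.float64(8.1), 26) [567.8   9.2] [21.5 18.5]
side flange 331 [560.6  -4.8 182.6] (array([565.3,   9.1]), np.float64(34.3), 168) [566.   6.] [78.  68.6]
side neck 182 [566.    1.9 204.5] (array([567.2,   9.5]), np.float64(18.9), 100) [567.9  10.3] [47.1 43.2]
```

The relative measurements give a correction of about +0.6 mm in x and +1 mm in y. I'll lower it over the knob.

```bash
python3 -m creep '[{"jaw":-1,"xyz":[1,0.6,6],"angular":[0,0,0]},{"jaw":-1,"xyz":[1,0.6,14],"angular":[0,0,0]},{"jaw":-1,"xyz":[1,0.6,20],"angular":[0,0,0]},{"jaw":-1,"xyz":[1,0.6,24],"angular":[0,0,0]},{"jaw":-1,"xyz":[1,0.6,28],"angular":[0,0,0]},{"jaw":-1,"xyz":[1,0.6,31],"angular":[0,0,0]},{"jaw":-1,"xyz":[1,0.6,34],"angular":[0,0,0]},{"jaw":-1,"xyz":[1,0.6,37],"angular":[0,0,0]},{"jaw":-1,"xyz":[1,0.6,41],"angular":[0,0,0]},{"jaw":-1,"xyz":[1,0.6,41],"angular":[0,0,0]}]'
python3 - <<'E'
from h import *
for n in ['scene','side','wrist']:
    pic,d,P=cloud(n); cv2.imwrite(f'pics/f_{n}.png',pic[:,:,::-1])
    for nm,c,r,z0,z1 in [('rim',(567,13),55,103.5,108.5),('flange',(567,13),48,131,148)]:
        q=near(P,c,r,z0,z1)
        if len(q)>8: print(n,nm,len(q),circ(q),q[:,:2].min(0).round(1),q[:,:2].max(0).round(1))
E
```

```text
clock: 16.0
eef_pos: [568.6, 14.0, 166.9]
tool_rot: [-3.141, 0.0, 1.571]
force: [0.9, 0.5, -2.8]
width: 42.8
gripper_force: 61.6
scene rim 247 (array([569. ,  11.2]), np.float64(45.9), 203) [520.1 -37.5] [617.4  56. ]
scene flange 434 (array([570.1,  10.9]), np.float64(33.9), 280) [528.6 -26.5] [608.3  40.1]
side rim 198 (array([566.3,  11.3]), np.float64(45.5), 138) [517.6 -38.3] [616.7  52.2]
side flange 316 (array([565.2,  10.6]), np.float64(33.4), 177) [528.2 -27.4] [607.8  40.4]
wrist rim 2624 (array([567.5,  14. ]), np.float64(46.7), 2160) [517.9   4.6] [617.2  64. ]
wrist flange 7255 (array([567.7,  27.2]), np.float64(25.5), 3509) [527.7  -1.1] [607.3  55.2]
```

```bash
python3 -m creep '[{"jaw":-1,"xyz":[-0.7,0,4],"angular":[0,0,0]},{"jaw":-1,"xyz":[-0.7,0,10],"angular":[0,0,0]},{"jaw":-1,"xyz":[-0.7,0,16],"angular":[0,0,0]},{"jaw":-1,"xyz":[-0.7,0,21],"angular":[0,0,0]},{"jaw":-1,"xyz":[-0.7,0,25],"angular":[0,0,0]},{"jaw":-1,"xyz":[-0.7,0,27],"angular":[0,0,0]},{"jaw":-1,"xyz":[-0.7,0,29],"angular":[0,0,0]},{"jaw":-1,"xyz":[-0.7,0,30],"angular":[0,0,0]},{"jaw":-1,"xyz":[-0.7,0,30],"angular":[0,0,0]}]'
```

```text
clock: 17.27
eef_pos: [568.9, 13.3, 137.3]
tool_rot: [3.142, -0.0, 1.571]
force: [0.0, -0.3, -2.5]
width: 42.5
gripper_force: 61.6
```

```bash
python3 -m creep '[{"jaw":-1,"xyz":[0,0,1],"angular":[0,0,0]},{"jaw":-1,"xyz":[0,0,2],"angular":[0,0,0]},{"jaw":-1,"xyz":[0,0,3],"angular":[0,0,0]},{"jaw":-1,"xyz":[0,0,3.5],"angular":[0,0,0]},{"jaw":-1,"xyz":[0,0,4],"angular":[0,0,0]},{"jaw":-1,"xyz":[0,0,4],"angular":[0,0,0]}]'
```

```text
clock: 18.02
eef_pos: [568.9, 13.3, 134.1]
tool_rot: [3.141, -0.0, 1.571]
force: [-2.4, -0.4, 5.4]
width: 42.5
gripper_force: 62.4
```

There is contact at exactly seat height (134.1 - 34.1 = 100). I'll release, rise straight up and check.

```bash
python3 -m creep '[{"jaw":-1,"xyz":[0,0,-0.5],"angular":[0,0,0]},{"jaw":0.6,"xyz":[0,0,-0.5],"angular":[0,0,0]},{"jaw":0.6,"xyz":[0,0,-0.5],"angular":[0,0,0]},{"jaw":0.6,"xyz":[0,0,-0.5],"angular":[0,0,0]},{"jaw":0.6,"xyz":[0,0,-0.5],"angular":[0,0,0]},{"jaw":0.6,"xyz":[0,0,-10],"angular":[0,0,0]},{"jaw":0.6,"xyz":[0,0,-30],"angular":[0,0,0]},{"jaw":0.6,"xyz":[0,0,-60],"angular":[0,0,0]},{"jaw":0.6,"xyz":[-15,0,-95],"angular":[0,0,0]},{"jaw":0.6,"xyz":[-50,0,-110],"angular":[0,0,0]},{"jaw":0.6,"xyz":[-70,0,-110],"angular":[0,0,0]},{"jaw":0.6,"xyz":[-70,0,-110],"angular":[0,0,0]}]'
python3 - <<'E'
from h import *
for n in ['scene','side','wrist']:
    pic,d,P=cloud(n); cv2.imwrite(f'pics/g_{n}.png',pic[:,:,::-1])
    for nm,c,r,z0,z1 in [('flange top',(567,13),39,105,111),('top',(567,13),25,140,151),('coltop ring',(567,13),25,146.6,151),('can',(710,-261),40,10,150)]:
        q=near(P,c,r,z0,z1)
        if len(q)>8: print(n,nm,len(q),circ(q),np.median(q[:,2]))
    if n!='wrist':
        q=near(P,(567,13),38,105,112); q=q[np.hypot(q[:,0]-567,q[:,1]-13)>26]
        print('flange plane slopes',np.linalg.lstsq(np.c_[q[:,:2]-[567,13],np.ones(len(q))],q[:,2],rcond=None)[0].round(4))
E
```

```text
clock: 19.52
eef_pos: [568.3, -58.3, 242.9]
tool_rot: [-3.141, 0.0, 1.567]
force: [-0.0, 1.0, 0.5]
width: 68.2
gripper_force: 0.0
scene flange top 355 (array([567.8,  12.4]), np.float64(32.9), 260) 108.46640485020214
scene top 169 (array([572.3,  11.8]), np.float64(16.9), 78) 146.245548993169
scene coltop ring 79 (array([571.6,  12.4]), np.float64(16.9), 35) 148.05405282963466
scene can 658 (array([ 710.6, -261.7]), np.float64(30.0), 550) 92.3605484323536
flange plane slopes [1.07000e-02 1.30000e-03 1.08357e+02]
side flange top 250 (array([566.7,  12.4]), np.float64(33.7), 176) 108.87072295411565
side top 179 (array([566.1,  11.6]), np.float64(18.5), 95) 146.6867139749187
side coltop ring 93 (array([567.2,  13.3]), np.float64(18.9), 72) 148.4117896671562
side can 1284 (array([ 710.2, -260.2]), np.float64(29.8), 644) 85.64866768770247
flange plane slopes [2.900000e-03 9.500000e-03 1.089165e+02]
wrist flange top 3738 (array([567.4,  13.7]), np.float64(33.4), 3121) 106.92920621907282
wrist top 2442 (array([567.8,  14.7]), np.float64(18.3), 1552) 146.12094186880103
wrist coltop ring 874 (array([567.7,  14.6]), np.float64(18.5), 654) 147.18565955345406
wrist can 807 (array([ 710.5, -258. ]), np.float64(27.9), 523) 132.49989795403056
```

View pics/g_wrist.png

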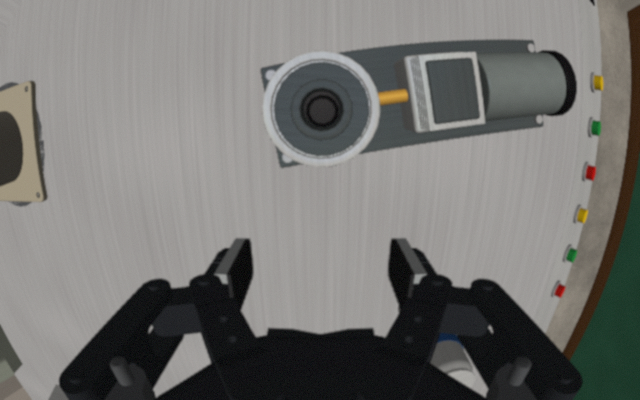

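View pics/g_scene.png

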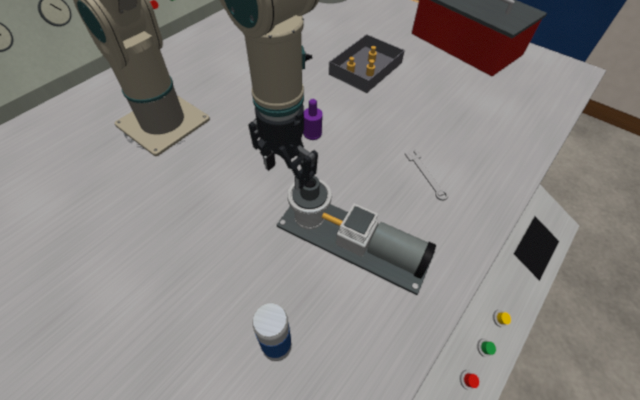

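The collar sits flat in the recess: the wrist view shows it at (320,108) with the knob inside the neck, and its flange top is at 108 mm. The spray can and wrench haven't moved, and the gripper is clear of everything.

```bash
python3 -c "
from cell import ctrl; print(ctrl.finish_job())"
```

```text
the job is handed in; nothing more can be done
None
```

The cartridge is fully home in the housing, the collar sits flat in the recess over its knob, the spray can and wrench were left alone, and the job was handed in after about 20 s.

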